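# Raise the hearth cover to the mark with the lifting hook

### The job

The irons in the brick hearth are ready to be drawn: take the T-handled lifting hook up and off its fork on the stand, hook it under the handle of the hot steel cover, and swing the cover up until its plate is level with the brass pointer clamped on the quadrant beside it. Finish holding it there still, by the hook alone, with the gripper still gripping the hook's wooden handle: the cover would fall shut if let go. Touch the cover only with the hook, and leave the pointer and everything else on the bench where it is.

Things in the scene. Friction and masses are not known exactly. Their poses are not given: they have to be found in the camera images.
- lifter_grip (a point): centre of the flat-sided pale wooden bar of the T-handled lifting hook: 22 mm thick (its x), 116 mm long (its y), 28 mm high (its z). An 8 mm steel rod runs down from its middle, jogs 15 mm to -x and ends in a J hook, open upward, free tip on the +x side. Mass about 0.16 kg. It hangs with the bar on the stand's fork.
- lifter_seat (a point): where the centre of an 8 mm bar lying along y sits in the lifter's hook: 107 mm straight below the middle of the wooden bar, same axes. From here: lowest steel 12 mm down, free tip's top 11 mm up and its outside 19 mm to +x, shank's outside 19 mm to -x. Inside of the hook 22 mm wide.
- stand: fixed steel tool stand, origin on the bench below the wooden bar (bar centre 165 mm up, along y). Two 8 mm prongs along x at y = -40 and +40 mm carry the bar; upturned tips at x = -32 mm end 14 mm above the bar's underside. Behind: 100 mm wide cross plate at x = 81 mm, top 160 mm up, post, and a small scoop out to x = 130 mm. Free space above.
- cover_bar (a point): centre of the bar of the U handle on the steel cover of the brick hearth: 8 mm round, along y, 102 mm clear between its legs, 45 mm clear from its underside to the cover. It stands 30 mm in from the free edge, the one nearest the robot. Shut: bar 115 mm above the bench, x level from handle towards hinge, z up. The point turns with the cover.
- cover_hinge (a point): middle of the cover's hinge line (along y), at its far edge, 63 mm above the bench; does not turn. Cover: 210 mm from hinge to free edge, 270 mm along y, 5 mm thick, about 0.7 kg. Shut, the handle's bar is at x = -180, z = +52 mm from here. Bricks: 360 x 420 mm outside, 60 mm high, reaching 75 mm beyond the hinge in +x.
- cover (a joint): opening angle of the cover, rad: 0 shut (flat on the bricks), grows as its free edge rises, to 1.5. It swings freely and falls shut by its own weight.
- marker (a joint): angle, rad, at which the brass pointer is clamped on the quadrant: same hinge line and zero as the cover's angle, so the cover is at the mark when its angle equals this one. The clamp is stiff; not to be moved.
- mark (a point): outer tip of the brass pointer, 205 mm from the hinge line: a 5 x 7 x 65 mm finger along a radius from that line, on the slotted steel quadrant at the cover's left (158 mm to +y of the cover's middle; the quadrant is 4 mm thick, 13 mm off the cover's side edge, top up to 215 mm above the bench). Its x is parallel to the cover's plate when the cover is at the mark.
- mug_a: steel mug, 74 mm across, 85 mm tall, a bystander; origin at its underside
- mug_b: steel mug, 74 mm across, 85 mm tall, a bystander; origin at its underside
- wood_block: plain house-shaped wooden block, 35 x 80 x 110 mm, a bystander; origin at its underside
- brush: hand brush, 220 mm long, a bystander; origin at its underside
- staff_end: sawn-off end of an eight-sided staff, 150 mm long, 34 mm thick, a bystander; origin at its underside

How it is judged (in metres and radians):
On the way, in this order (a step that is already met when the one before it is completed fails the run):
1. the lifting hook is lifted off the stand, the cover still shut (z of lifter_grip in the frame of stand above 0.19 m and contact force between lifter and stand below 0.1 N and contact force between the fingers and lifter above 1 N and value of joint cover below 0.05 rad), for 0.2 s.
2. the hook carries the cover up off the bricks (value of joint cover above 0.12 rad and contact force between lifter and cover above 1 N), for 0.2 s.
At the end, for the whole second after the job is handed in: Cover still (under 0.1 rad/s) within 0.09 rad of the pointer, hanging on the hook (over 1.5 N), hook held by the gripper clear of the stand, gripper off the cover; pointer within 8 mm and bystanders within 30 mm of their starts (angle between the x axis of cover_bar and the x axis of mark, either way round below 0.09 rad and value of joint cover above 0.3 rad and velocity of joint cover between -0.1 and 0.1 rad/s and contact force between lifter and cover above 1.5 N and contact force between the fingers and lifter above 1.5 N and contact force between each of the fingers, the arm and cover below 0.5 N and contact force between lifter and stand below 0.1 N and height (world z) of lifter_grip above 0.2 m and distance of mark from where it was at the start of the episode below 0.008 m and distance of each of mug_a, mug_b, wood_block, brush, staff_end from where it was at the start of the episode below 0.03 m); the arm keeps its last pose, push and grip.
It fails at once if the gripper or arm touches the hot cover or its handle (contact force between any of the fingers, the arm and cover above 1 N).
It fails at once if the pointer is pushed off its setting (distance of mark from where it was at the start of the episode above 0.008 m).
It fails at once if a bystander is shoved or knocked over (distance of any of mug_a, mug_b, wood_block, brush, staff_end from where it was at the start of the episode above 0.03 m).
It also fails if it takes over 48 s, if anything falls off the work surface, if the arm or the gripper's body presses on something with over 40 N, if the wrist force passes 120 N, or if a joint passes its speed limit or range.

### The arm

A 6-joint arm with a two-finger parallel gripper is mounted at the origin on the work surface. World frame = base frame: x ahead of the robot, y to its left, z up, the work surface at z = 0. Lengths are in m, angles in degrees, forces in N, time in s.
With the tool pointing down it reaches from about 0.35 to 0.875 m from the base axis. Payload 4.2 kg.
Tool frame: the origin (TCP) lies midway between the tips of the shut fingers; the grasp point (between the pads) lies 19 mm behind it (r.grasp_offset is the distance from the TCP to the grasp point, in m); z points along the fingers, y is the direction in which the jaws open and shut (so a half turn about z gives the same grasp; the last joint's range is limited). The gripper opens to 87 mm and grips with 3 to 60 N. Pads are 19 mm wide; open, the fingers measure 117 mm over their backs; the gripper's body (75 mm by 190 mm) begins 51 mm behind the grasp point.
Start: joints at [92.109, 22.042, 0.453, 0, -68.411, -14.817], TCP at [0.137, 0.61, 0.223] pointing down, gripper open.
Joint ranges: [-179.83, 179.83], [-69.29, 118.12], [-61.27, 80.66], [-181.25, 117.63], [-171.15, -9.14], [-177.46, 177.46]. Speed limits (degrees/s): [159.86, 159.86, 180, 180, 180, 180].

### API

Orientations are given as a 3x3 rotation matrix whose columns are the frame's x, y, z axes.
In Python, from station import r gives the robot as it stands.
- The arm moves only by the shell command python3 -m crank 'ROWS'. ROWS is JSON, a list of rows, each a list of 3 entries, a list of its own where there are three numbers: the closure, from -1 (fully open) to 1 (shut), so that 0 is half open, then the shift along the tool's x, y, z as a fraction of full scale, then the turn, a rotation vector about the tool's x, y, z as a fraction of full scale. In form: [[fingers, [dx, dy, dz], [wx, wy, wz]], ...]. A call has 1 to 8 rows; each row shifts and turns the commanded pose from where the row before left it, along the tool's axes as they then stand; what a row does not reach is not made up. Full scale, the value 1, is 100 mm for a shift and 45 degrees for a turn. A row lasts 1/10 s, in which the tool goes at most 50 mm and 8.59 degrees, less where a joint would pass 70% of its speed; a pose out of reach is approached as far as the arm can. A call with a number of a shift or a turn outside -1 to 1 is refused whole. A call with a gripper value outside its range is refused whole. The fingers move at their own pace and stop on an object; the grip force is fixed at half the most. Time passes only in rows, so rows that do not move let the fingers close. It gives the time, the measured TCP pose, the force and the opening at its end, in the units of the state.
- r.sense(): the state, without advancing time (a new reading comes with each control period).
- r.capture(name): name is "side" or "top" or "wrist"; returns a dict with "img" (480x640x3 uint8, blue, green, red), "fx", "fy", "cx", "cy" (pixels), "R" (3x3) and "t" (3): a world point X has camera coordinates R X + t. Camera axes: x right, y down, z forward; pixel columns grow to the right and rows downward; lengths in m; the calibration is good to about 2 mm. A picture is of the moment at which its call begins. There is no depth.
- r.finish_job(): hands the job in, once; it reports no verdict.
The state is a dict: "time_s": time; "joints": joint angles; "joint_velocities": joint speeds; "effort": joint torques, N m; "tcp_pos": TCP position; "ee_rot": TCP orientation; "wrist_force": force on the tool from outside, world axes, zero at the start; "moment": the same for the moment, N m; "gripper_width": opening from 0.0 (shut) to 1.0 (fully open).
Only numpy, scipy, OpenCV 4.12 (cv2) and the standard library are available. Lean on these libraries where they do the work, as an engineer would, in place of code of your own. Each camera call takes 0.05 s, during which the arm holds its last target.

## Working session

There is one attempt and no reset: what is moved stays moved. The work goes in short steps, Python scripts to look and compute and a shell command to move; the robot and the scene stay as the last step left them, time stands still between calls to the robot, and variables do not carry over. Pictures are saved under pics/ and viewed, and the job is handed in when it is done.

```bash
ls; mkdir -p pics; python3 - <<'E'
from station import r
import cv2
s=r.sense(); print(s)
for n in ("side","top","wrist"):
    c=r.capture(n); cv2.imwrite(f"pics/{n}0.png",c["img"]); print(n,c["fx"],c["fy"],c["cx"],c["cy"],c["R"],c["t"])
E
```

```text
pics
{'time_s': 0.0, 'joints': array([ 9.21063685e+01,  2.20904586e+01,  3.80195710e-01, -2.99610170e-02,
       -6.84116971e+01, -1.48173762e+01]), 'joint_velocities': array([ 0.03467174, -0.01797159,  0.02017077,  0.06020083,  0.09629053,
        0.02144043]), 'effort': array([ 2.12587460e-03, -3.90666139e+01,  1.87408984e+01,  4.21960786e+00,
        1.10346690e-02, -1.96945625e-04]), 'tcp_pos': array([0.13735647, 0.60909893, 0.22146313]), 'ee_rot': array([[ 9.75449838e-01, -2.20221361e-01, -4.07673376e-04],
       [-2.20221726e-01, -9.75447482e-01, -2.14498810e-03],
       [ 7.47082305e-05,  2.18210683e-03, -9.99997616e-01]]), 'wrist_force': array([-0.23252175, -0.8569318 , -0.48903832]), 'moment': array([ 0.01801445,  0.02553447, -0.00503546]), 'gripper_width': 0.9965787931645796}
side 433.35996908594126 433.35996908594126 325.8855734698829 237.07168301825217 [[ 0.91560895 -0.40200798 -0.0070594 ]
 [-0.24470883 -0.54324304 -0.80312178]
 [ 0.31902639  0.73707299 -0.59577309]] [-0.41768965  0.27337984  0.8936263 ]
top 526.3782109487732 526.3782109487732 318.91859274391555 244.91081385333763 [[ 0.00264512 -0.99999034 -0.00351079]
 [-0.99180569 -0.002175   -0.12773704]
 [ 0.12772817  0.0038199  -0.99180186]] [0.08334085 0.4853152  1.43262419]
wrist 345.59453596458184 345.59453596458184 319.5313288761362 251.2644578906804 [[-0.22094393 -0.97528489  0.001778  ]
 [-0.94197539  0.21386958  0.25873185]
 [-0.25271752  0.0554904  -0.96594755]] [ 0.62476375 -0.03346348  0.39073136]
```

View pics/side0.png

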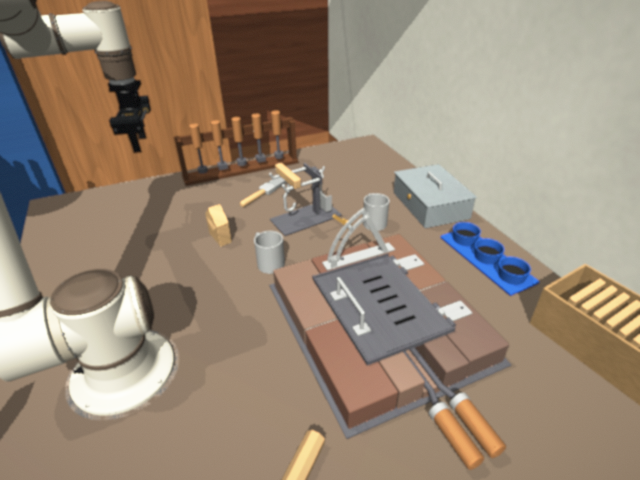

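View pics/top0.png

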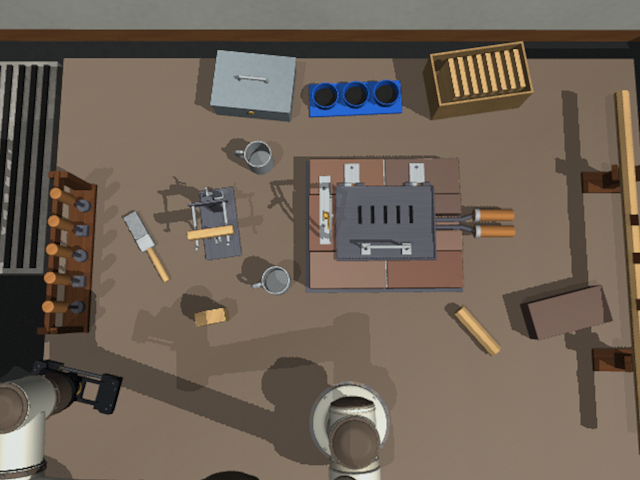

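View pics/wrist0.png

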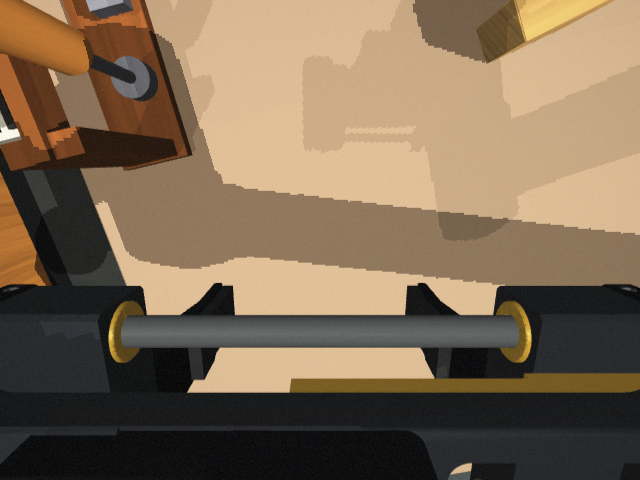

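```bash
python3 - <<'E'
import cv2
t=cv2.imread("pics/top0.png"); s=cv2.imread("pics/side0.png")
cv2.imwrite("pics/t_lift.png",cv2.resize(t[175:270,170:265],None,fx=6,fy=6,interpolation=cv2.INTER_CUBIC))
cv2.imwrite("pics/t_cov.png",cv2.resize(t[150:300,295:475],None,fx=4,fy=4,interpolation=cv2.INTER_CUBIC))
cv2.imwrite("pics/s_lift.png",cv2.resize(s[140:250,230:400],None,fx=4.5,fy=4.5,interpolation=cv2.INTER_CUBIC))
cv2.imwrite("pics/s_cov.png",cv2.resize(s[200:360,300:470],None,fx=3.7,fy=3.7,interpolation=cv2.INTER_CUBIC))
E
```

```text
(no output)
```

View pics/t_lift.png

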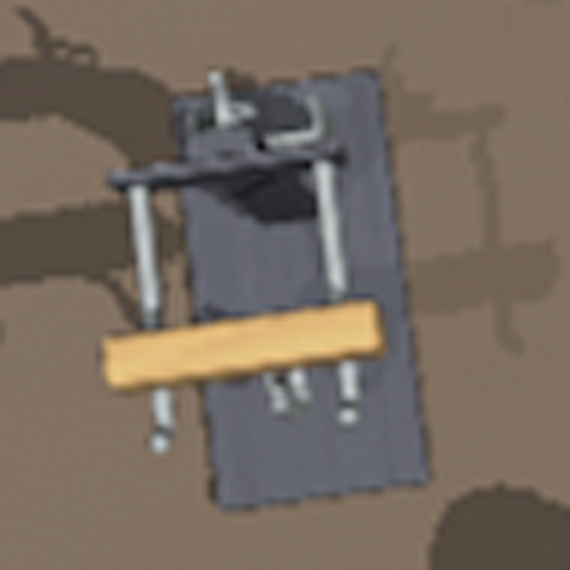

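View pics/t_cov.png

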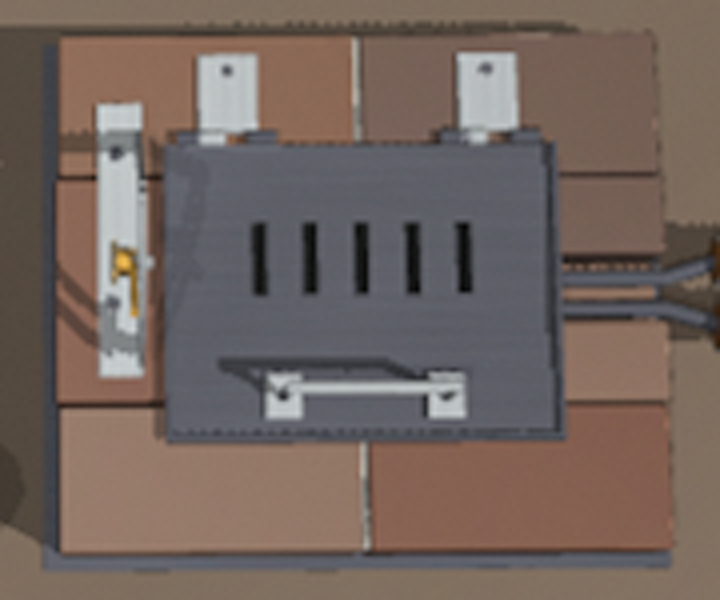

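View pics/s_lift.png

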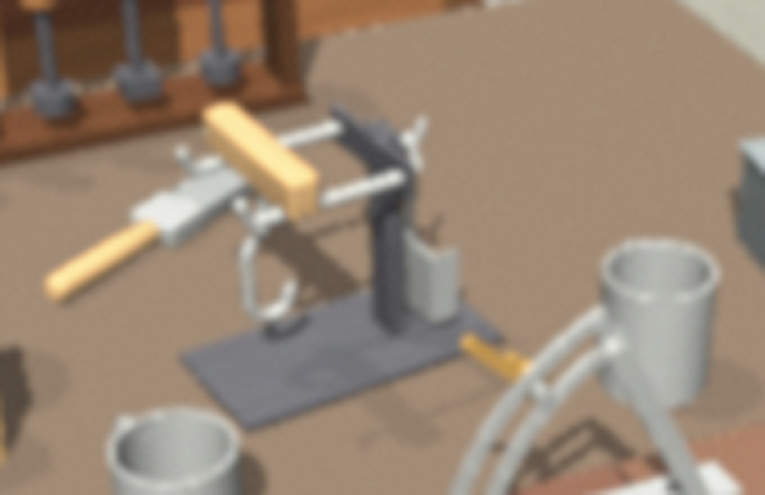

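View pics/s_cov.png

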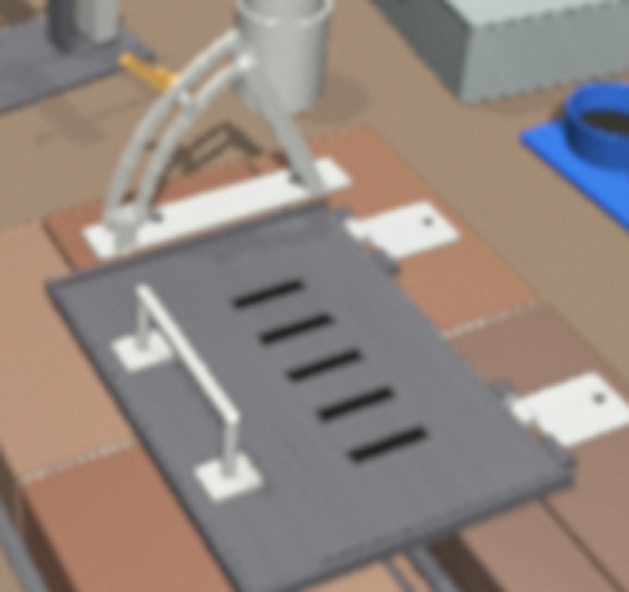

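```bash
cat > h.py <<'E'
import numpy as np, cv2, pickle
from station import r
def cap(n,save=None):
    c=r.capture(n); 
    if save: cv2.imwrite(f"pics/{save}.png",c["img"])
    return c
def ray(c,u,v):
    R=np.array(c["R"]);t=np.array(c["t"])
    d=R.T@np.array([(u-c["cx"])/c["fx"],(v-c["cy"])/c["fy"],1.]); return -R.T@t,d
def onz(c,u,v,z):
    o,d=ray(c,u,v); return o+d*(z-o[2])/d[2]
def tri(c1,p1,c2,p2):
    o1,d1=ray(c1,*p1);o2,d2=ray(c2,*p2)
    A=np.stack([d1,-d2],1); s=np.linalg.lstsq(A,o2-o1,rcond=None)[0]
    a=o1+s[0]*d1;b=o2+s[1]*d2; return (a+b)/2,np.linalg.norm(a-b)
def proj(c,X):
    p=np.array(c["R"])@np.array(X)+np.array(c["t"]); return [c["fx"]*p[0]/p[2]+c["cx"],c["fy"]*p[1]/p[2]+c["cy"]]
def mask(c,box,lo,hi):
    h=cv2.cvtColor(c["img"],cv2.COLOR_BGR2HSV); m=cv2.inRange(h,lo,hi); o=np.zeros_like(m); x0,y0,x1,y1=box; o[y0:y1,x0:x1]=m[y0:y1,x0:x1]; return o
E
python3 - <<'E'
from h import *
T=cap("top");S=cap("side"); pickle.dump((T,S),open("ts.pkl","wb"))
m=mask(T,(180,215,240,250),(12,90,120),(30,255,255)); 
cs=max(cv2.findContours(m,0,1)[0],key=cv2.contourArea); q=cv2.minAreaRect(cs); print("bar top rect",q,cv2.boxPoints(q))
for p in cv2.boxPoints(q): print(onz(T,*p,0.179))
m=mask(S,(262,155,305,195),(12,90,100),(30,255,255)); cs=max(cv2.findContours(m,0,1)[0],key=cv2.contourArea);print("side",cv2.moments(m,True)["m10"]/m.sum()*255,cv2.moments(m,True)["m01"]/m.sum()*255,cv2.approxPolyDP(cs,2,True).reshape(-1,2))
h=cv2.cvtColor(T["img"],cv2.COLOR_BGR2HSV)
m=mask(T,(318,205,336,235),(12,120,120),(35,255,255)); ys,xs=np.nonzero(m); print("ptr top",sorted(zip(ys,xs)))
m=mask(S,(325,208,355,235),(12,120,100),(35,255,255)); ys,xs=np.nonzero(m); print("ptr side",sorted(zip(xs,ys)))
cv2.imwrite("pics/t_ptr.png",cv2.resize(T["img"][170:255,310:350],None,fx=7,fy=7,interpolation=cv2.INTER_NEAREST))
cv2.imwrite("pics/s_ptr.png",cv2.resize(S["img"][195:270,315:400],None,fx=8,fy=8,interpolation=cv2.INTER_NEAREST))
E
```

```text
bar top rect ((209.85997009277344, 232.01998901367188), (9.0509672164917, 46.66904830932617), 81.8698959350586) [[186.11996 230.84   ]
 [232.31998 224.23999]
 [233.59998 233.19998]
 [187.39996 239.79999]]
[0.5009511  0.41723023 0.179     ]
[0.51796924 0.3016443  0.179     ]
[0.49521607 0.29789501 0.179     ]
[0.4782652  0.41323088 0.179     ]
side 283.76537585421414 170.63325740318905 [[262 164]
 [262 167]
 [273 165]
 [276 172]
 [294 188]
 [300 186]
 [300 178]
 [292 174]
 [297 178]
 [294 180]
 [277 165]
 [280 164]
 [290 171]
 [287 165]
 [293 163]
 [284 163]
 [290 162]
 [290 159]
 [295 159]
 [296 163]
 [297 158]
 [293 159]
 [287 155]
 [282 161]
 [268 160]
 [266 164]]
ptr top [(np.int64(213), np.int64(324)), (np.int64(213), np.int64(325)), (np.int64(213), np.int64(326)), (np.int64(214), np.int64(324)), (np.int64(214), np.int64(325)), (np.int64(214), np.int64(326)), (np.int64(214), np.int64(327)), (np.int64(215), np.int64(324)), (np.int64(215), np.int64(325)), (np.int64(215), np.int64(326)), (np.int64(215), np.int64(327)), (np.int64(216), np.int64(324)), (np.int64(216), np.int64(325)), 
[... 1549 characters left out ...]
.int64(341), np.int64(220)), (np.int64(341), np.int64(221)), (np.int64(341), np.int64(222)), (np.int64(342), np.int64(219)), (np.int64(342), np.int64(220)), (np.int64(342), np.int64(221)), (np.int64(342), np.int64(222)), (np.int64(342), np.int64(223)), (np.int64(343), np.int64(219)), (np.int64(343), np.int64(220)), (np.int64(343), np.int64(221)), (np.int64(343), np.int64(222)), (np.int64(343), np.int64(223)), (np.int64(344), np.int64(219)), (np.int64(344), np.int64(220)), (np.int64(344), np.int64(221)), (np.int64(344), np.int64(222)), (np.int64(344), np.int64(223)), (np.int64(345), np.int64(220)), (np.int64(345), np.int64(221)), (np.int64(345), np.int64(222)), (np.int64(346), np.int64(220))]
```

View pics/t_ptr.png

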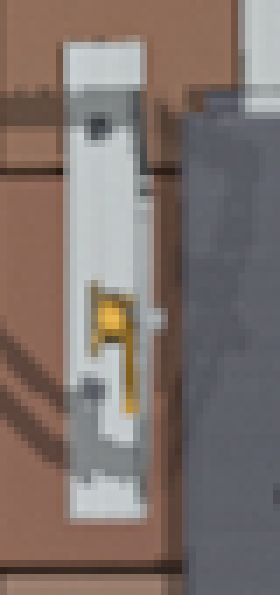

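View pics/s_ptr.png

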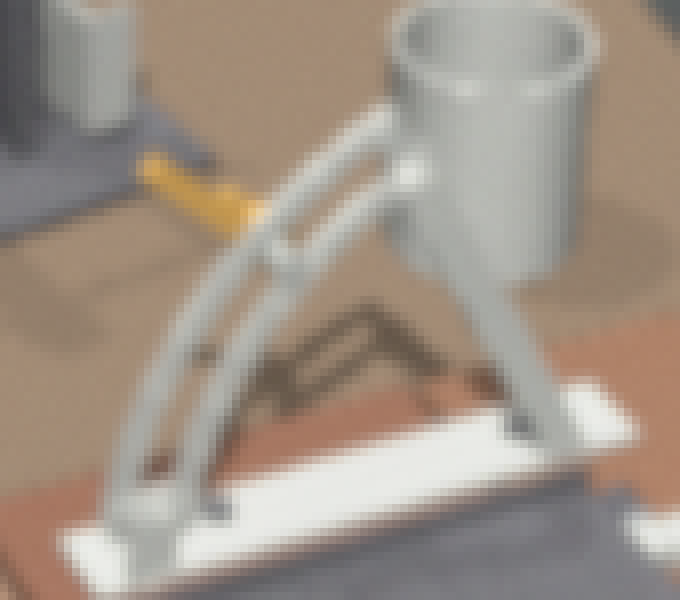

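```bash
python3 - <<'E'
from h import *
T,S=pickle.load(open("ts.pkl","rb"))
a=lambda u,v:(u/4+295-.5+.125,v/4+150-.5+.125)
for n,p in dict(nl=(166,437),nr=(563,437),fl=(166,143),fr=(553,143)).items():
    print(n,onz(T,*a(*p),0.068))
for p in [(285,386),(445,386),(365,386)]: print("hbar",onz(T,*a(*p),0.117))
b=lambda u,v:(u/3.7+300-.4,v/3.7+200-.4)
print("hb ends side on z .117",[onz(S,*b(*p),0.117) for p in [(145,291),(234,416)]])
print("hb tri",tri(T,a(285,386),S,b(145,291)),tri(T,a(445,386),S,b(234,416)))
X,e=tri(T,(328.2,228.0),S,(333.4,215.2)); print("tip",X,e)
E
```

```text
nl [0.44245276 0.0377953  0.068     ]
nr [ 0.4430655  -0.23008822  0.068     ]
fl [0.64558887 0.03748451 0.068     ]
fr [ 0.64606306 -0.22841749  0.068     ]
hbar [ 0.47113923 -0.03862708  0.117     ]
hbar [ 0.47136937 -0.14317659  0.117     ]
hbar [ 0.47125432 -0.09090886  0.117     ]
hb ends side on z .117 [array([ 0.46792811, -0.04494406,  0.117     ]), array([ 0.46919383, -0.15477186,  0.117     ])]
hb tri (array([ 0.4713832 , -0.03897407,  0.11095352]), np.float64(0.0010878161111904986)) (array([ 0.47366328, -0.14532875,  0.10580757]), np.float64(0.001843376324343918))
tip [0.50383889 0.06135187 0.20686874] 0.00117127327995914
```

```bash
python3 -m crank '[[-1,[0.255,0.1,-0.025],[0,0,0]],[-1,[0.255,0.1,-0.025],[0,0,0]],[-1,[0.255,0.1,-0.025],[0,0,0]],[-1,[0.255,0.1,-0.025],[0,0,0]],[-1,[0.255,0.1,-0.025],[0,0,0]],[-1,[0.255,0.1,-0.025],[0,0,0]],[-1,[0.255,0.1,-0.025],[0,0,0]],[-1,[0.255,0.1,-0.025],[0,0,0]]]'
python3 -m crank '[[-1,[0.255,0.1,-0.025],[0,0,0]],[-1,[0.255,0.1,-0.025],[0,0,0]],[-1,[0.255,0.1,-0.025],[0,0,0]],[-1,[0.255,0.1,-0.025],[0,0,0]],[-1,[0.255,0.1,-0.025],[0,0,0]],[-1,[0.255,0.1,-0.025],[0,0,0]],[-1,[0.255,0.1,-0.025],[0,0,0]],[-1,[0.255,0.1,-0.025],[0,0,0]]]'
python3 -m crank '[[-1,[0,0,0],[0,0,0.17]],[-1,[0,0,0],[0,0,0.17]],[-1,[0,0,0],[0,0,0.17]],[-1,[0,0,0],[0,0,0.17]],[-1,[0,0,0],[0,0,0.17]],[-1,[0,0,0],[0,0,0.17]],[-1,[0,0,0],[0,0,0.17]],[-1,[0,0,0],[0,0,0.17]]]'
python3 -m crank '[[-1,[0,0,0],[0,0,0.17]],[-1,[0,0,0],[0,0,0]],[-1,[0,0,0],[0,0,0]]]'
python3 - <<'E'
from h import *
s=r.sense(); print(s["tcp_pos"],s["ee_rot"],s["joints"],s["wrist_force"])
W=cap("wrist","wrist1"); T=cap("top","top1"); pickle.dump((W,T),open("wt1.pkl","wb"))
print("wcam",-W["R"].T@W["t"])
E
```

```text
time_s: 1.05
tcp_pos: [0.3197, 0.486, 0.2426]
ee_rot: [[0.976, -0.22, -0.0], [-0.22, -0.976, -0.0], [-0.0, 0.0, -1.0]]
wrist_force: [0.4, 0.1, -0.1]
gripper_width: 0.999
time_s: 1.85
tcp_pos: [0.501, 0.3631, 0.2625]
ee_rot: [[0.976, -0.22, -0.0], [-0.22, -0.976, -0.0], [-0.0, 0.0, -1.0]]
wrist_force: [-0.5, 0.2, -0.1]
gripper_width: 1.003
time_s: 2.65
tcp_pos: [0.5002, 0.3638, 0.2624]
ee_rot: [[0.272, -0.962, -0.0], [-0.962, -0.272, -0.0], [0.0, 0.0, -1.0]]
wrist_force: [-0.5, 0.4, 0.4]
gripper_width: 1.0
time_s: 2.95
tcp_pos: [0.5002, 0.3638, 0.2624]
ee_rot: [[0.15, -0.989, -0.0], [-0.989, -0.15, -0.0], [0.0, 0.0, -1.0]]
wrist_force: [0.4, -0.1, 0.4]
gripper_width: 0.998
[0.50021602 0.36382337 0.26244223] [[ 1.49562242e-01 -9.88752299e-01 -1.61688884e-04]
 [-9.88752309e-01 -1.49562224e-01 -1.15534815e-04]
 [ 9.00527646e-05  1.77149904e-04 -9.99999980e-01]] [ 5.10004199e+01  2.00757306e+01  3.22602898e+00 -3.16964786e-03
 -7.31612729e+01 -4.23979432e+01] [ 0.38864139 -0.083769    0.36718872]
wcam [0.50975264 0.29484395 0.42583153]
```

View pics/wrist1.png

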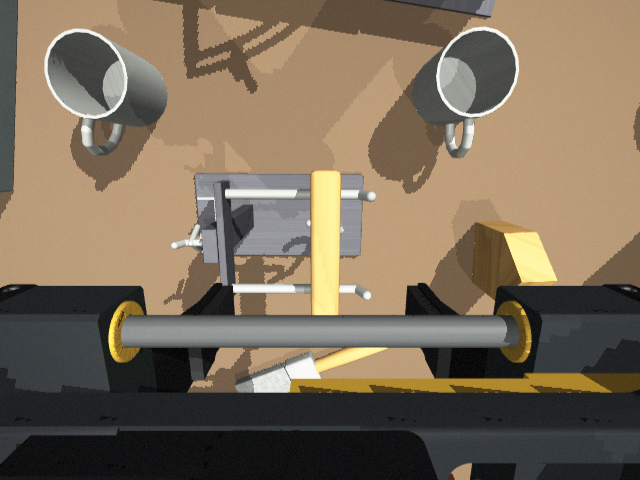

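```bash
python3 - <<'E'
from h import *
W,T=pickle.load(open("wt1.pkl","rb"))
h=cv2.cvtColor(W["img"],cv2.COLOR_BGR2HSV)
for v in (174,185,210,240,270,300):
    m=cv2.inRange(h[v:v+1],(12,100,120),(30,255,255))[0]; xs=[x for x in np.nonzero(m)[0] if 300<x<350]
    print(v,xs[0],xs[-1],onz(W,xs[0]-.5,v,.179)[:2],onz(W,xs[-1]+.5,v,.179)[:2])
col=cv2.inRange(h[:,326:327],(12,100,120),(30,255,255))[:,0]; y=np.nonzero(col)[0]; y=y[(y>150)&(y<320)];print(y[0],y[-1],onz(W,326,y[0]-.5,.179))
cv2.imwrite("pics/w1z.png",cv2.resize(W["img"][160:320,270:390],None,fx=4,fy=3.7))
E
```

```text
174 311 340 [0.5144486  0.30604881] [0.49375255 0.30293538]
185 310 340 [0.51407054 0.31363351] [0.49251101 0.31039016]
210 311 340 [0.51086917 0.33098918] [0.48961297 0.3277914 ]
240 311 339 [0.50773489 0.35282794] [0.48671308 0.34966534]
270 310 339 [0.50519455 0.37581003] [0.48293419 0.37246101]
300 310 339 [0.50177132 0.39978976] [0.47897246 0.39635963]
169 314 [0.50432881 0.30075162 0.179     ]
```

View pics/w1z.png

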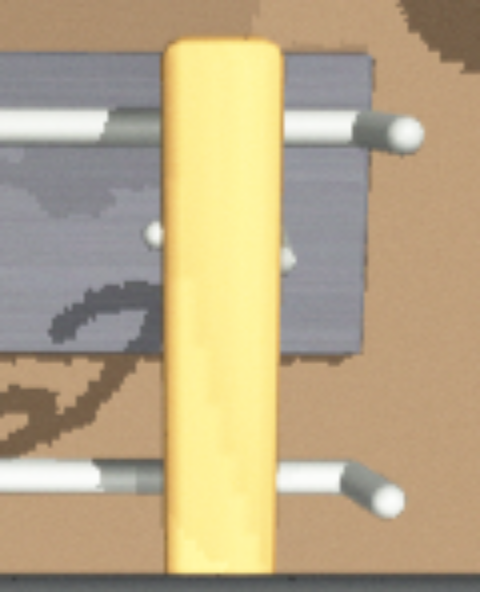

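```bash
python3 -m crank '[[-1,[0.043,0.039,0],[0,0,-0.005]],[-1,[0,0,0.2],[0,0,0]],[-1,[0,0,0.2],[0,0,0]],[-1,[0,0,0.2],[0,0,0]],[-1,[0,0,0.2],[0,0,0]],[-1,[0,0,0.2],[0,0,0]],[-1,[0,0,0.124],[0,0,0]],[-1,[0,0,0],[0,0,0]]]'
python3 - <<'E'
from h import *
print(r.sense()["tcp_pos"]);cap("wrist","wrist2");cap("side","side2")
E
```

```text
time_s: 3.85
tcp_pos: [0.4961, 0.358, 0.1482]
ee_rot: [[0.151, -0.989, -0.003], [-0.989, -0.151, -0.003], [0.003, 0.003, -1.0]]
wrist_force: [-0.6, -0.6, 0.3]
gripper_width: 1.002
[0.49607449 0.35797593 0.14824922]
```

View pics/wrist2.png

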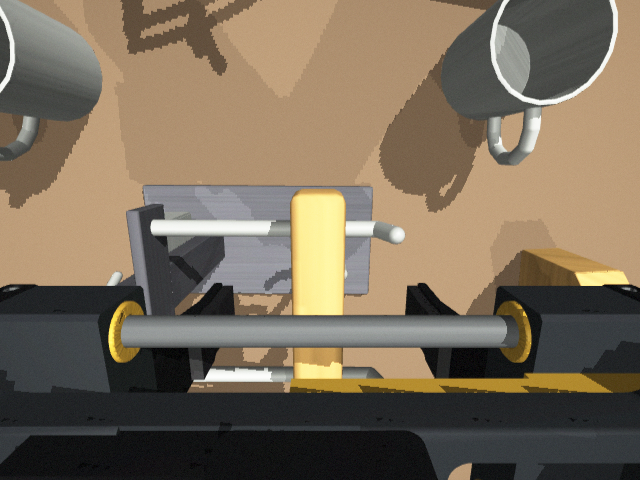

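View pics/side2.png

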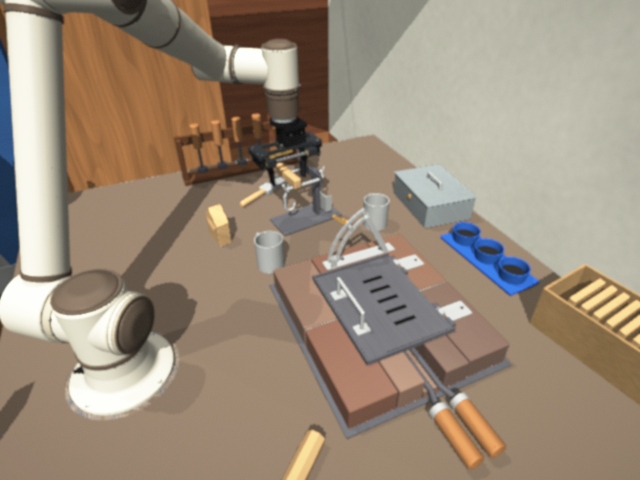

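```bash
python3 -m crank '[[1,[0,0,0],[0,0,0]],[1,[0,0,0],[0,0,0]],[1,[0,0,0],[0,0,0]],[1,[0,0,0],[0,0,0]],[1,[0,0,0],[0,0,0]],[1,[0,0,0],[0,0,0]],[1,[0,0,0],[0,0,0]],[1,[0,0,0],[0,0,0]]]'
python3 - <<'E'
from h import *
s=r.sense();print(s["tcp_pos"],s["gripper_width"]*87,s["wrist_force"],s["moment"]);cap("side","side3")
E
```

```text
time_s: 4.75
tcp_pos: [0.497, 0.359, 0.1501]
ee_rot: [[0.151, -0.989, -0.0], [-0.989, -0.151, -0.0], [0.0, 0.0, -1.0]]
wrist_force: [-0.3, 0.2, 0.1]
gripper_width: 0.353
[0.49704417 0.35900684 0.15012072] 30.678675178573332 [-0.32559942  0.22787233  0.05155279] [ 0.08648696 -0.07352983 -0.00012409]
```

```bash
python3 -m crank '[[1,[0,0,0],[0,0,0]],[1,[0,0,0],[0,0,0]],[1,[0,0,0],[0,0,0]],[1,[0,0,0],[0,0,0]],[1,[0,0,0],[0,0,0]]]'
python3 -m crank '[[1,[0,0,0],[0,0,0]],[1,[0,0,0],[0,0,0]]]'
```

```text
time_s: 5.3
tcp_pos: [0.497, 0.359, 0.1501]
ee_rot: [[0.151, -0.989, -0.0], [-0.989, -0.151, 0.0], [-0.0, 0.0, -1.0]]
wrist_force: [-0.1, -0.3, -0.3]
gripper_width: 0.247
time_s: 5.5
tcp_pos: [0.497, 0.359, 0.1501]
ee_rot: [[0.151, -0.989, -0.0], [-0.989, -0.151, -0.0], [0.0, 0.0, -1.0]]
wrist_force: [0.1, -0.1, -0.5]
gripper_width: 0.251
```

```bash
python3 -m crank '[[1,[0,0,-0.05],[0,0,0]],[1,[0,0,-0.1],[0,0,0]],[1,[0,0,-0.2],[0,0,0]],[1,[0,0,-0.25],[0,0,0]],[1,[0,0,-0.25],[0,0,0]],[1,[0,0,-0.25],[0,0,0]],[1,[0,0,-0.2],[0,0,0]],[1,[0,0,-0.1],[0,0,0]]]'
python3 -m crank '[[1,[0,0,0],[0,0,0]],[1,[0,0,0],[0,0,0]],[1,[0,0,0],[0,0,0]]]'
python3 - <<'E'
from h import *
s=r.sense();print(s["tcp_pos"],s["wrist_force"]);cap("side","side4");cap("wrist","wrist4")
E
```

```text
time_s: 6.3
tcp_pos: [0.4976, 0.3594, 0.2933]
ee_rot: [[0.151, -0.989, 0.003], [-0.989, -0.151, 0.003], [-0.003, -0.004, -1.0]]
wrist_force: [-0.0, 0.0, -2.7]
gripper_width: 0.249
time_s: 6.6
tcp_pos: [0.4965, 0.3586, 0.2885]
ee_rot: [[0.151, -0.989, -0.002], [-0.989, -0.151, -0.002], [0.002, 0.003, -1.0]]
wrist_force: [0.0, -0.2, -2.0]
gripper_width: 0.243
[0.49647783 0.35860699 0.28853356] [ 0.04316468 -0.2009188  -2.0062235 ]
```

View pics/side4.png

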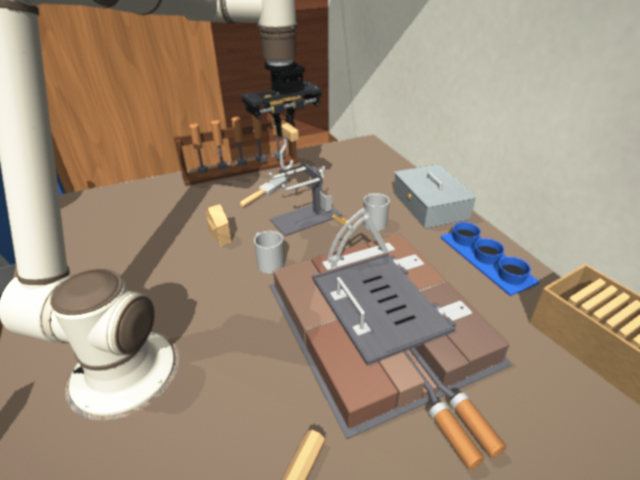

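View pics/wrist4.png

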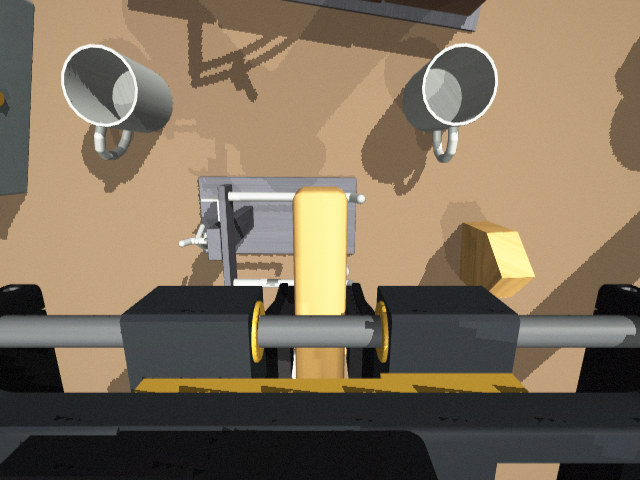

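```bash
python3 -m crank '[[1,[0,0,-0.1],[0,0,0.096]],[1,[0,0,-0.1],[0,0,0.097]],[1,[0,0.1,-0.1],[0,0,0]],[1,[0,0.17,0],[0,0,0]],[1,[0,0.2,0],[0,0,0]],[1,[0,0.2,0],[0,0,0]],[1,[0.1,0.2,0],[0,0,0]],[1,[0.2,0.1,0],[0,0,0]]]'
python3 -m crank '[[1,[0.28,0,0],[0,0,0]],[1,[0.28,0,0],[0,0,0]],[1,[0.28,0,0],[0,0,0]],[1,[0.28,0,0],[0,0,0]],[1,[0.28,0,0],[0,0,0]],[1,[0.28,0,0],[0,0,0]],[1,[0.28,0,0],[0,0,0]],[1,[0.28,0,0],[0,0,0]]]'
python3 -m crank '[[1,[0.28,0,0],[0,0,0]],[1,[0.28,0,0],[0,0,0]],[1,[0.28,0,0],[0,0,0]],[1,[0.28,0,0],[0,0,0]],[1,[0.28,0,0],[0,0,0]],[1,[0.28,0,0],[0,0,0]],[1,[0.15,0,0],[0,0,0]],[1,[0.12,0,0],[0,0,0]]]'
python3 -m crank '[[1,[0,0,0],[0,0,0]],[1,[0,0,0],[0,0,0]],[1,[0,0,0],[0,0,0]]]'
python3 - <<'E'
from h import *
s=r.sense();print(s["tcp_pos"],s["ee_rot"],s["wrist_force"]);S=cap("side","side5");W=cap("wrist","wrist5")
pickle.dump((S,W),open("sw5.pkl","wb"))
cv2.imwrite("pics/s5z.png",cv2.resize(S["img"][90:330,180:420],None,fx=2.5,fy=2.5,interpolation=cv2.INTER_CUBIC))
E
```

```text
time_s: 7.5
tcp_pos: [0.3981, 0.3292, 0.3199]
ee_rot: [[0.004, -1.0, -0.001], [-1.0, -0.004, -0.0], [0.0, 0.001, -1.0]]
wrist_force: [-0.2, -0.5, -1.5]
gripper_width: 0.251
time_s: 8.3
tcp_pos: [0.399, 0.1039, 0.3202]
ee_rot: [[0.002, -1.0, 0.0], [-1.0, -0.002, 0.0], [-0.0, -0.0, -1.0]]
wrist_force: [0.6, -0.1, -1.5]
gripper_width: 0.252
time_s: 9.1
tcp_pos: [0.399, -0.0908, 0.3201]
ee_rot: [[0.0, -1.0, -0.0], [-1.0, -0.0, 0.0], [-0.0, 0.0, -1.0]]
wrist_force: [0.2, 0.9, -1.7]
gripper_width: 0.254
time_s: 9.4
tcp_pos: [0.3997, -0.0894, 0.3202]
ee_rot: [[0.001, -1.0, 0.0], [-1.0, -0.001, 0.0], [-0.0, -0.0, -1.0]]
wrist_force: [0.1, -1.0, -0.8]
gripper_width: 0.248
[ 0.39970517 -0.08939298  0.3201704 ] [[ 1.03169010e-03 -9.99999461e-01  1.16064356e-04]
 [-9.99999438e-01 -1.03166195e-03  2.42318415e-04]
 [-2.42198545e-04 -1.16314288e-04 -9.99999964e-01]] [ 0.13660249 -0.98031412 -0.79107624]
```

View pics/s5z.png

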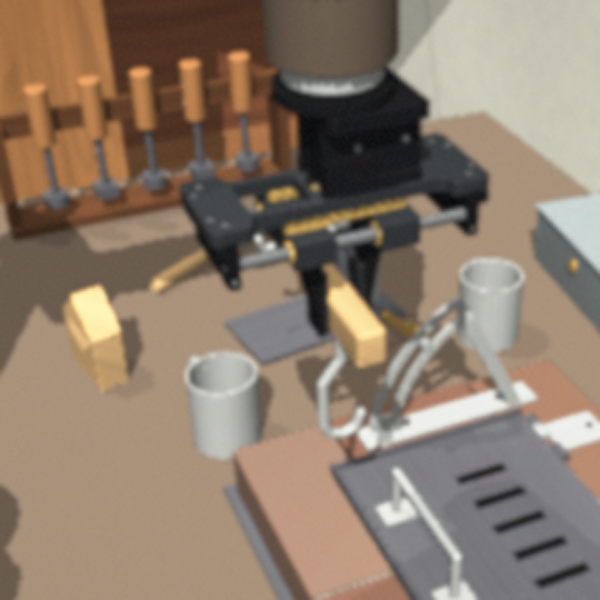

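View pics/wrist5.png

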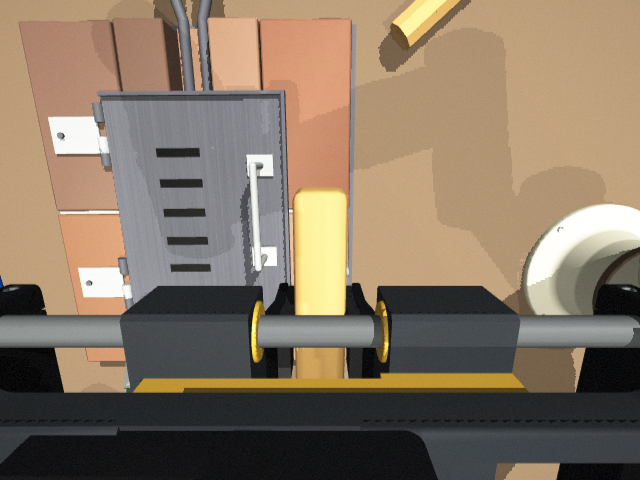

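```bash
python3 - <<'E'
from h import *
S,W=pickle.load(open("sw5.pkl","rb"))
g=W["img"].astype(int).min(2)
for v in (180,200,220,240,250,260,268):
    xs=np.nonzero(g[v,235:285]>150)[0]+235
    if len(xs): print(v,xs[0],xs[-1],onz(W,xs.mean(),v,.115)[:2])
ys=np.nonzero(g[:,258]>150)[0]; print(ys[(ys>140)&(ys<285)][[0,-1]])
for p in [(253,166),(258.5,270)]: print("end",onz(W,*p,.117))
z=r.sense()["tcp_pos"][2]+.015+.014
h=cv2.cvtColor(W["img"],cv2.COLOR_BGR2HSV)
for v in (195,215,240,270):
    m=cv2.inRange(h[v:v+1],(12,60,120),(30,255,255))[0]; xs=[x for x in np.nonzero(m)[0] if 285<x<350]
    print(v,xs[0],xs[-1],onz(W,xs[0]-.5,v,z)[:2],onz(W,xs[-1]+.5,v,z)[:2])
col=cv2.inRange(h[:,320:321],(12,60,120),(30,255,255))[:,0];y=np.nonzero(col)[0];y=y[(y>150)&(y<320)];print(y[0],onz(W,320,y[0]-.5,z))
# hook bottom in side: crop (335,432)->
u,v=335/2.5+180-.4,432/2.5+90-.4
tc=r.sense()["tcp_pos"]; print("side hook bottom px",u,v,"pred",proj(S,[tc[0],tc[1],tc[2]-.104]))
E
```

```text
180 250 256 [ 0.4685166  -0.13740476]
200 251 257 [ 0.46848885 -0.11656577]
220 252 281 [ 0.45635508 -0.09509876]
240 239 282 [ 0.45701357 -0.07296607]
250 239 282 [ 0.45914109 -0.06164136]
260 240 283 [ 0.45876367 -0.05014043]
268 240 283 [ 0.45897495 -0.04080912]
[154 270]
end [ 0.46743587 -0.15167185  0.117     ]
end [ 0.4668925  -0.03910967  0.117     ]
195 294 346 [ 0.40885981 -0.14556832] [ 0.38841628 -0.14557495]
215 289 348 [ 0.41096721 -0.1377985 ] [ 0.38747377 -0.13780659]
240 290 347 [ 0.41079916 -0.12775056] [ 0.38765156 -0.12775915]
270 291 346 [ 0.41067046 -0.11517018] [ 0.38779245 -0.11517943]
166 [ 0.39864484 -0.1566176   0.34919542]
side hook bottom px 313.6 262.40000000000003 pred [np.float64(316.87741940217), np.float64(263.52787221293636)]
```

```bash
python3 -m crank '[[1,[0.05,-0.1,0.1],[0,0,0]],[1,[0,-0.1,0.2],[0,0,0]],[1,[0,0,0.25],[0,0,0]],[1,[0,0,0.25],[0,0,0]],[1,[0,0,0.25],[0,0,0]],[1,[0,0,0.2],[0,0,0]],[1,[0,0,0.14],[0,0,0]],[1,[0,0,0],[0,0,0]]]'
python3 -m crank '[[1,[0,0,0],[0,0,0]],[1,[0,0,0],[0,0,0]]]'
python3 - <<'E'
from h import *
s=r.sense();print(s["tcp_pos"],s["wrist_force"]);S=cap("side","side6");W=cap("wrist","wrist6")
tc=s["tcp_pos"]; pickle.dump((S,W,tc),open("sw6.pkl","wb")); print(proj(S,[tc[0],tc[1],tc[2]-.104]),proj(S,[tc[0]+.015,tc[1],tc[2]-.081]))
cv2.imwrite("pics/s6z.png",cv2.resize(S["img"][180:340,270:470],None,fx=4,fy=3.75,interpolation=cv2.INTER_CUBIC))
E
```

```text
time_s: 10.3
tcp_pos: [0.4186, -0.0951, 0.1785]
ee_rot: [[-0.0, -1.0, -0.006], [-1.0, 0.0, -0.0], [0.0, 0.006, -1.0]]
wrist_force: [-1.2, -0.1, -1.7]
gripper_width: 0.252
time_s: 10.5
tcp_pos: [0.4208, -0.0949, 0.1819]
ee_rot: [[0.0, -1.0, 0.002], [-1.0, -0.0, -0.0], [0.0, -0.002, -1.0]]
wrist_force: [-0.0, 0.3, -0.6]
gripper_width: 0.253
[ 0.42084524 -0.09493538  0.18187405] [-0.00505191  0.30982691 -0.6000404 ]
[np.float64(328.38396559206836), np.float64(312.86706436516783)] [np.float64(334.924780507653), np.float64(302.98478344029735)]
```

View pics/s6z.png

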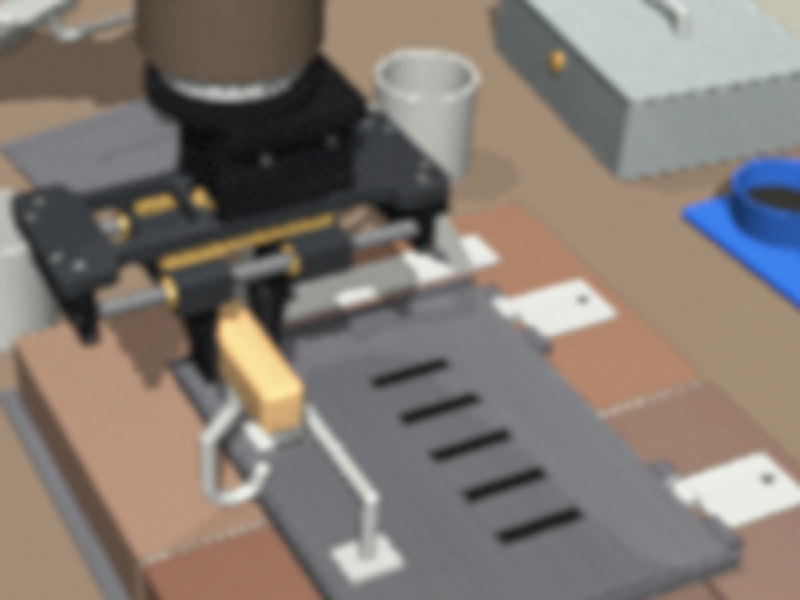

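View pics/wrist6.png

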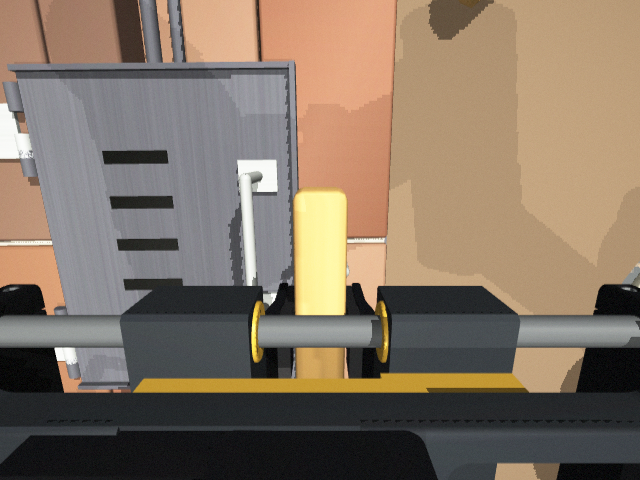

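```bash
python3 -m crank '[[1,[0,-0.05,-0.02],[0,0,0]],[1,[0,-0.09,0],[0,0,0]],[1,[0,-0.1,0],[0,0,0]],[1,[0,-0.1,0],[0,0,0]],[1,[0,-0.09,0],[0,0,0]],[1,[0,-0.06,0],[0,0,0]],[1,[0,0,0],[0,0,0]],[1,[0,0,0],[0,0,0]]]'
python3 - <<'E'
from h import *
s=r.sense();print(s["tcp_pos"],s["wrist_force"]);S=cap("side","side7");W=cap("wrist","wrist7")
cv2.imwrite("pics/s7z.png",cv2.resize(S["img"][240:340,300:420],None,fx=6,fy=6,interpolation=cv2.INTER_CUBIC))
E
```

```text
time_s: 11.4
tcp_pos: [0.4687, -0.095, 0.1829]
ee_rot: [[-0.0, -1.0, -0.001], [-1.0, 0.0, 0.0], [-0.0, 0.001, -1.0]]
wrist_force: [-0.4, -0.1, -1.5]
gripper_width: 0.251
[ 0.46869057 -0.09498342  0.18287756] [-0.44711921 -0.06513039 -1.50625597]
```

View pics/s7z.png

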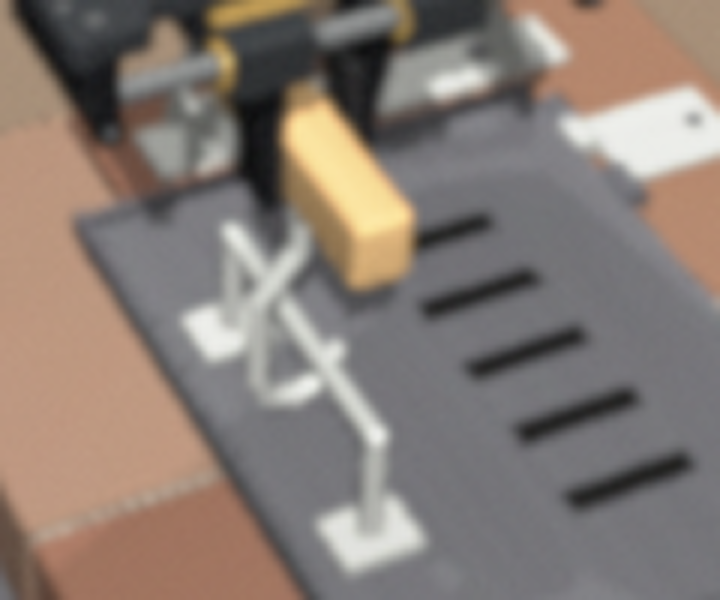

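View pics/wrist7.png

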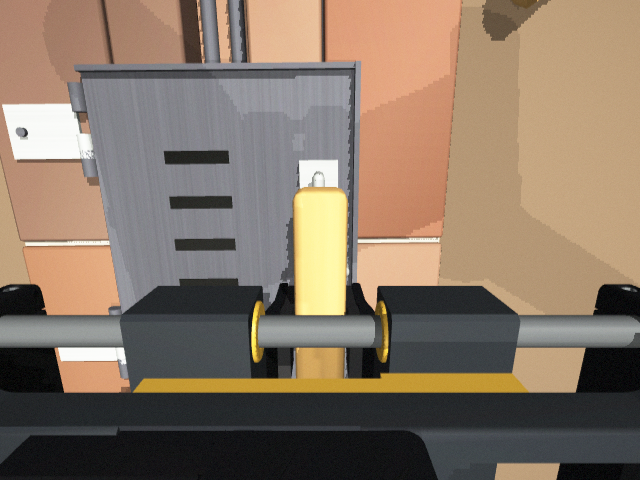

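```bash
python3 - <<'E'
import numpy as np
th=np.linspace(0,.773,17); x=.651-.18*np.cos(th)+.052*np.sin(th); z=.063+.18*np.sin(th)+.052*np.cos(th)
for a in zip(th[1:].round(3),(-np.diff(x)*10).round(3),(-np.diff(z)*10).round(3),x[1:].round(4),(z[1:]+.092).round(4)): print(*a)
E
```

```text
0.048 -0.027 -0.086 0.4737 0.2156
0.097 -0.031 -0.085 0.4769 0.2241
0.145 -0.035 -0.083 0.4804 0.2325
0.193 -0.039 -0.081 0.4843 0.2406
0.242 -0.043 -0.079 0.4887 0.2485
0.29 -0.047 -0.077 0.4934 0.2563
0.338 -0.051 -0.075 0.4984 0.2638
0.386 -0.054 -0.072 0.5039 0.271
0.435 -0.058 -0.07 0.5097 0.278
0.483 -0.061 -0.067 0.5158 0.2847
0.531 -0.064 -0.064 0.5222 0.291
0.58 -0.067 -0.061 0.5289 0.2971
0.628 -0.07 -0.057 0.5359 0.3028
0.676 -0.073 -0.054 0.5432 0.3082
0.725 -0.075 -0.05 0.5507 0.3133
0.773 -0.078 -0.047 0.5585 0.3179
```

```bash
python3 -m crank '[[1,[0,0,-0.1],[0,0,0]],[1,[0,-0.01,-0.1],[0,0,0]],[1,[0,-0.02,-0.06],[0,0,0]],[1,[0,-0.03,-0.086],[0,0,0]],[1,[0,-0.031,-0.085],[0,0,0]],[1,[0,-0.035,-0.083],[0,0,0]],[1,[0,-0.039,-0.081],[0,0,0]],[1,[0,-0.043,-0.079],[0,0,0]]]'
python3 -m crank '[[1,[0,0,0],[0,0,0]],[1,[0,0,0],[0,0,0]],[1,[0,0,0],[0,0,0]]]'
python3 - <<'E'
from h import *
s=r.sense();print(s["tcp_pos"],s["wrist_force"]);S=cap("side","side8");T=cap("top","top8")
pickle.dump((S,T),open("st8.pkl","wb"))
cv2.imwrite("pics/s8z.png",cv2.resize(S["img"][200:360,300:470],None,fx=3.7,fy=3.7,interpolation=cv2.INTER_CUBIC))
E
```

```text
time_s: 12.3
tcp_pos: [0.4892, -0.095, 0.2508]
ee_rot: [[-0.001, -1.0, -0.002], [-1.0, 0.001, 0.0], [-0.0, 0.002, -1.0]]
wrist_force: [-1.2, 0.2, -6.5]
gripper_width: 0.252
time_s: 12.6
tcp_pos: [0.4902, -0.095, 0.2503]
ee_rot: [[-0.0, -1.0, 0.001], [-1.0, 0.0, 0.0], [-0.0, -0.001, -1.0]]
wrist_force: [0.3, -1.4, -7.7]
gripper_width: 0.252
[ 0.49024259 -0.09495186  0.25029908] [ 0.29015117 -1.39270086 -7.74550897]
```

View pics/s8z.png

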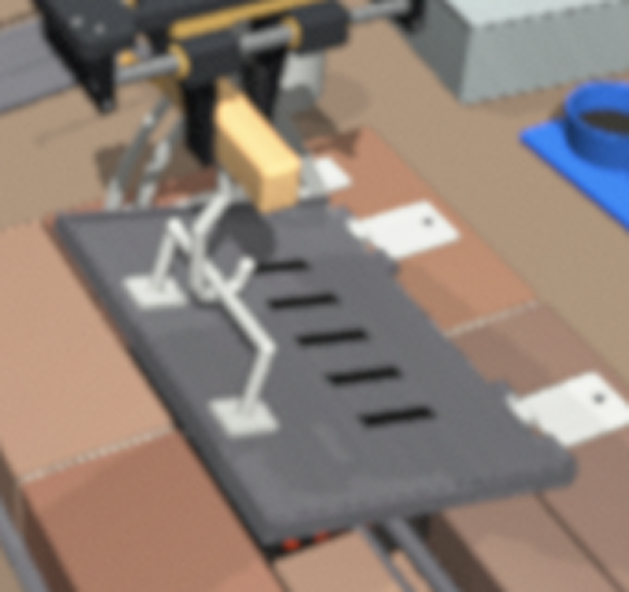

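```bash
python3 -m crank '[[1,[0,-0.047,-0.077],[0,0,0]],[1,[0,-0.051,-0.075],[0,0,0]],[1,[0,-0.054,-0.072],[0,0,0]],[1,[0,-0.058,-0.07],[0,0,0]],[1,[0,-0.061,-0.067],[0,0,0]],[1,[0,-0.064,-0.064],[0,0,0]],[1,[0,-0.067,-0.061],[0,0,0]],[1,[0,-0.07,-0.057],[0,0,0]]]'
python3 -m crank '[[1,[0,-0.05,-0.04],[0,0,0]],[1,[0,-0.04,-0.03],[0,0,0]],[1,[0,-0.03,-0.02],[0,0,0]],[1,[0,-0.02,-0.015],[0,0,0]],[1,[0,-0.01,0],[0,0,0]],[1,[0,0,0],[0,0,0]],[1,[0,0,0],[0,0,0]],[1,[0,0,0],[0,0,0]]]'
python3 - <<'E'
from h import *
s=r.sense();print(s["tcp_pos"],s["wrist_force"]);S=cap("side","side9");T=cap("top","top9");W=cap("wrist","wrist9")
pickle.dump((S,T,W),open("st9.pkl","wb"))
cv2.imwrite("pics/s9z.png",cv2.resize(S["img"][180:330,300:470],None,fx=4.5,fy=4,interpolation=cv2.INTER_CUBIC))
cv2.imwrite("pics/t9z.png",cv2.resize(T["img"][150:300,295:475],None,fx=4,fy=4,interpolation=cv2.INTER_CUBIC))
E
```

```text
time_s: 13.5
tcp_pos: [0.5377, -0.095, 0.3055]
ee_rot: [[-0.0, -1.0, 0.0], [-1.0, 0.0, 0.0], [-0.0, -0.0, -1.0]]
wrist_force: [-2.6, 0.5, -4.6]
gripper_width: 0.251
time_s: 14.3
tcp_pos: [0.5518, -0.095, 0.3152]
ee_rot: [[-0.0, -1.0, 0.0], [-1.0, 0.0, 0.0], [-0.0, -0.0, -1.0]]
wrist_force: [-1.1, 0.9, -7.0]
gripper_width: 0.251
[ 0.55184796 -0.09497211  0.31524242] [-1.10374582  0.91741002 -7.03171288]
```

View pics/s9z.png

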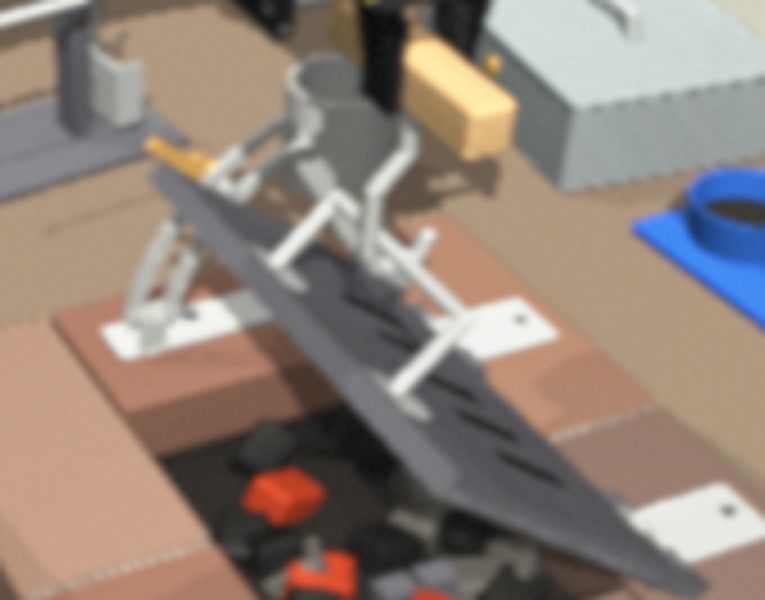

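View pics/t9z.png

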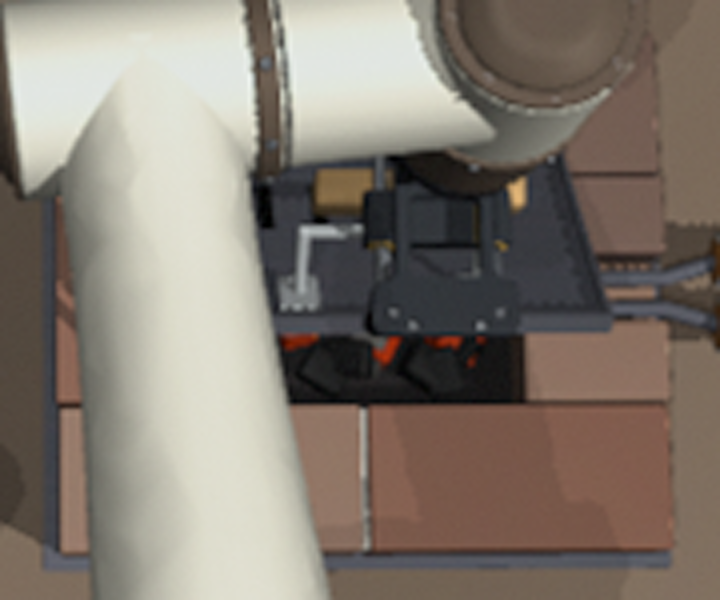

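View pics/wrist9.png

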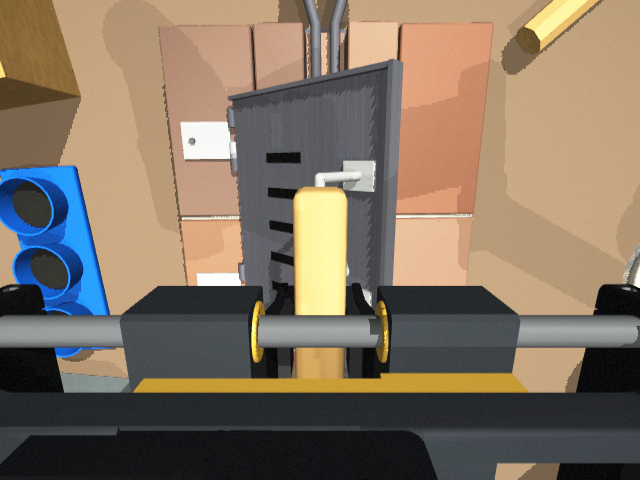

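```bash
python3 - <<'E'
from h import *
S,T,W=pickle.load(open("st9.pkl","rb"))
cv2.imwrite("pics/s9a.png",cv2.resize(S["img"][205:260,322:392],None,fx=11,fy=10,interpolation=cv2.INTER_CUBIC))
cv2.imwrite("pics/s9b.png",cv2.resize(S["img"][285:330,385:465],None,fx=10,fy=10,interpolation=cv2.INTER_CUBIC))
cv2.imwrite("pics/w9a.png",cv2.resize(W["img"][50:130,360:440],None,fx=7,fy=7,interpolation=cv2.INTER_CUBIC))
for th in (.70,.74,.78):
    f=[.6515-.21*np.cos(th),.063+.21*np.sin(th)]
    n=np.array([np.sin(th),np.cos(th)])*.0025
    for y in (.0385,-.2315):
        print(th,y,"top",np.round(proj(S,[f[0]+n[0],y,f[1]+n[1]]),1),"bot",np.round(proj(S,[f[0]-n[0],y,f[1]-n[1]]),1),"W top",np.round(proj(W,[f[0]+n[0],y,f[1]+n[1]]),1),"bot",np.round(proj(W,[f[0]-n[0],y,f[1]-n[1]]),1))
E
```

```text
0.7 0.0385 top [333.3 224.1] bot [331.9 225.8] W top [382.5 384.6] bot [385.2 382. ]
0.7 -0.2315 top [397.  304.2] bot [395.2 306.3] W top [399.6  63.5] bot [402.8  64.8]
0.74 0.0385 top [335.6 221.1] bot [334.2 222.9] W top [377.5 388.9] bot [380.5 386.3]
0.74 -0.2315 top [400.1 300.7] bot [398.3 302.8] W top [393.6  61.1] bot [397.2  62.5]
0.78 0.0385 top [338.  218.3] bot [336.6 220. ] W top [372.1 393.3] bot [375.4 390.7]
0.78 -0.2315 top [403.3 297.3] bot [401.4 299.3] W top [387.   58.8] bot [391.   60.2]
```

View pics/s9a.png

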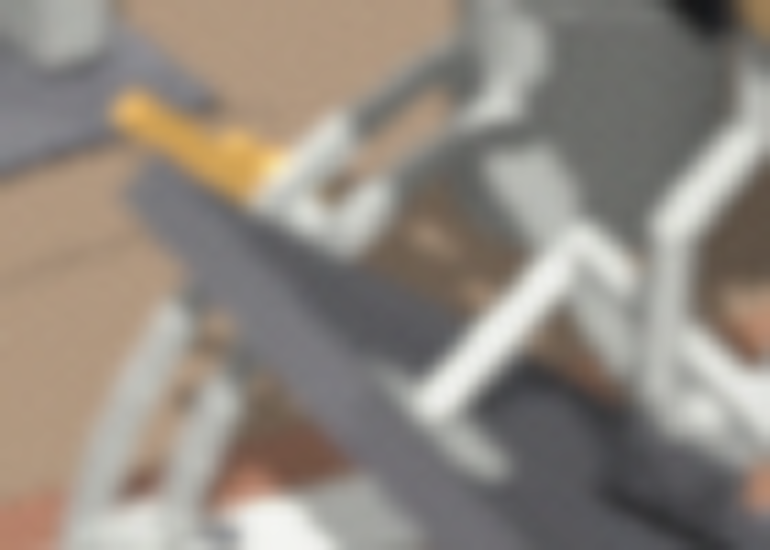

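View pics/w9a.png

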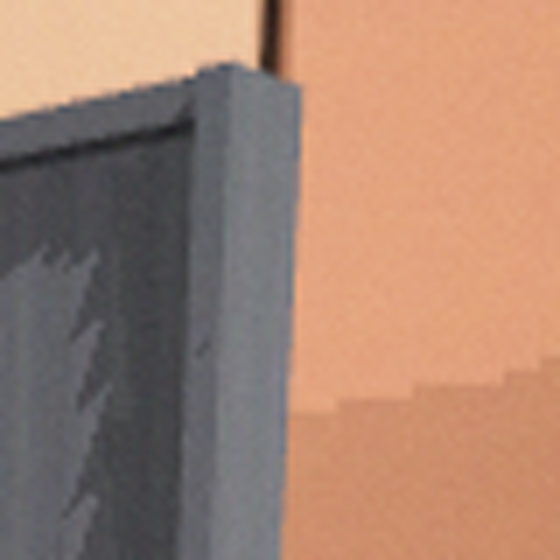

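View pics/s9b.png

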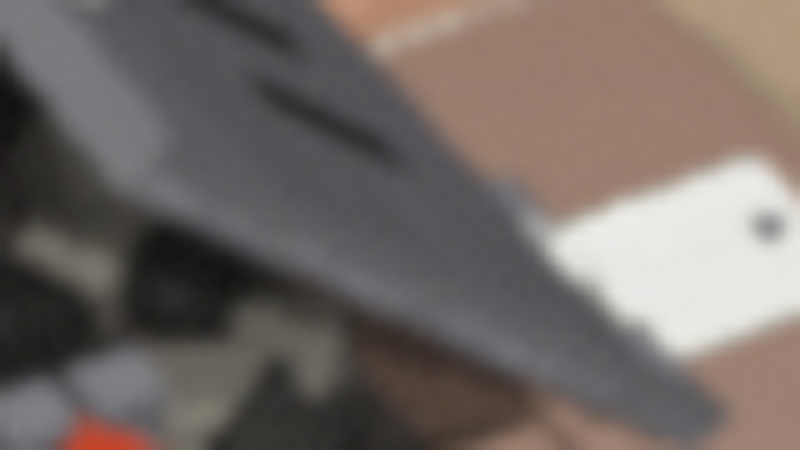

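```bash
python3 - <<'E'
from h import *
S,T,W=pickle.load(open("st9.pkl","rb"));T0,S0=pickle.load(open("ts.pkl","rb"))
for th in (.72,.75,.78,.81):
  for rr in (.205,.150):
    X=[.6515-rr*np.cos(th),.0615,.063+rr*np.sin(th)]
    print(th,rr,"side",np.round(proj(S,X),1),"top",np.round(proj(T0,X),1))
E
```

```text
0.72 0.205 side [331. 219.] top [328.  231.4]
0.72 0.15 side [347.1 227.7] top [327.8 217.5]
0.75 0.205 side [332.7 216.9] top [328.  229.4]
0.75 0.15 side [348.3 226.2] top [327.8 216.1]
0.78 0.205 side [334.4 214.8] top [328.1 227.4]
0.78 0.15 side [349.5 224.8] top [327.9 214.7]
0.81 0.205 side [336.2 212.8] top [328.1 225.4]
0.81 0.15 side [350.8 223.4] top [327.9 213.2]
```

```bash
python3 -m crank '[[1,[0,-0.015,-0.01],[0,0,0]],[1,[0,-0.02,-0.015],[0,0,0]],[1,[0,-0.01,-0.005],[0,0,0]],[1,[0,0,0],[0,0,0]],[1,[0,0,0],[0,0,0]],[1,[0,0,0],[0,0,0]],[1,[0,0,0],[0,0,0]],[1,[0,0,0],[0,0,0]]]'
python3 -m crank '[[1,[0,0,0],[0,0,0]],[1,[0,0,0],[0,0,0]],[1,[0,0,0],[0,0,0]]]'
python3 - <<'E'
from h import *
s=r.sense();print(s["tcp_pos"],s["wrist_force"],s["joint_velocities"]);S=cap("side","side10");W=cap("wrist","wrist10")
for th in (.74,.77,.80):
    f=[.6515-.21*np.cos(th),.063+.21*np.sin(th)]; n=np.array([np.sin(th),np.cos(th)])*.0025
    print(th,np.round(proj(S,[f[0]+n[0],.0385,f[1]+n[1]]),1),np.round(proj(W,[f[0]+n[0],-.2315,f[1]+n[1]]),1))
cv2.imwrite("pics/s10a.png",cv2.resize(S["img"][195:305,322:432],None,fx=7,fy=5.4,interpolation=cv2.INTER_CUBIC))
cv2.imwrite("pics/w10a.png",cv2.resize(W["img"][50:130,360:440],None,fx=7,fy=7,interpolation=cv2.INTER_CUBIC))
E
```

```text
time_s: 15.25
tcp_pos: [0.5564, -0.095, 0.3182]
ee_rot: [[-0.0, -1.0, 0.0], [-1.0, 0.0, 0.0], [-0.0, -0.0, -1.0]]
wrist_force: [-0.1, -0.2, -8.6]
gripper_width: 0.248
time_s: 15.55
tcp_pos: [0.5564, -0.0949, 0.3182]
ee_rot: [[-0.0, -1.0, -0.0], [-1.0, 0.0, 0.0], [-0.0, 0.0, -1.0]]
wrist_force: [-0.3, 0.4, -9.4]
gripper_width: 0.248
[ 0.55643295 -0.09494162  0.31820899] [-0.26536962  0.40382725 -9.4002334 ] [-0.01574344  0.05385169 -0.00831596 -0.08344095  0.1006566   0.00500977]
0.74 [335.6 221.1] [399.2  62.3]
0.77 [337.4 219. ] [394.4  60.5]
0.8 [339.3 216.9] [389.2  58.8]
```

View pics/s10a.png

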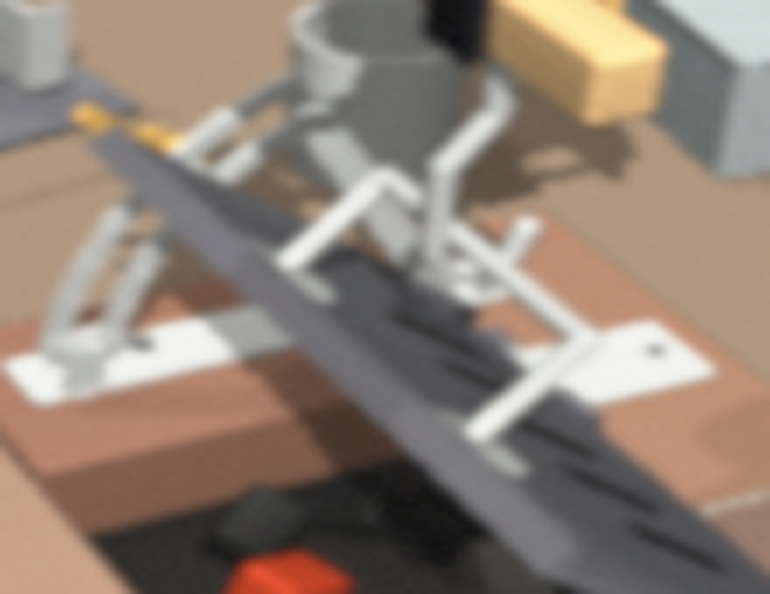

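View pics/w10a.png

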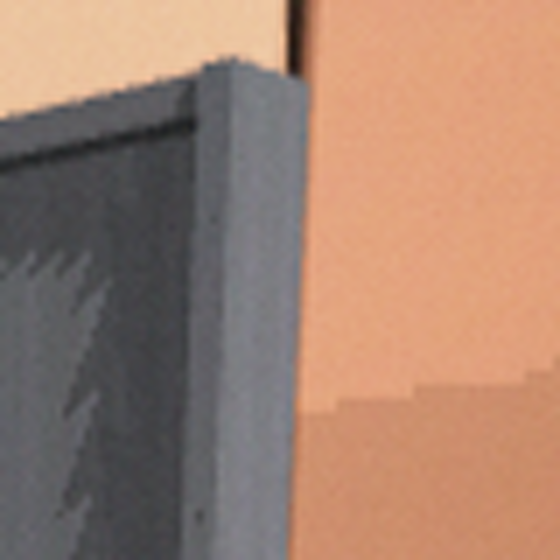

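View pics/side10.png

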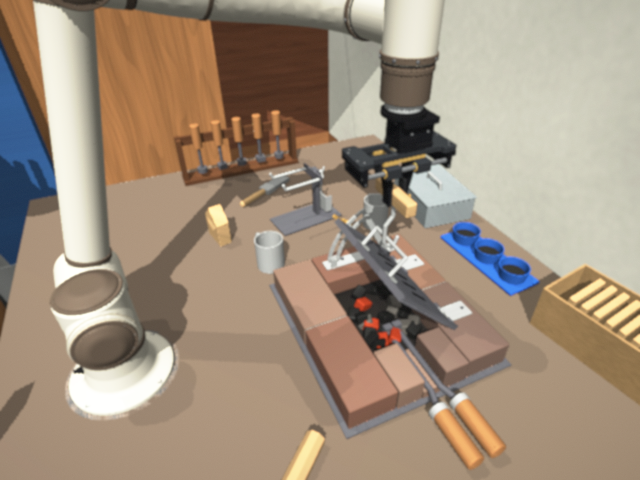

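```bash
for i in 1 2 3; do python3 -m crank '[[1,[0,0,0],[0,0,0]],[1,[0,0,0],[0,0,0]]]' | grep -E "force|tcp|width"; done
python3 - <<'E'
from h import *
W=cap("wrist","wrist11");S=cap("side")
a=cv2.imread("pics/wrist10.png");b=cv2.imread("pics/side10.png")
print(cv2.absdiff(W["img"],a).mean(),cv2.absdiff(S["img"],b).mean())
r.finish_job(); print("done")
E
```

```text
tcp_pos: [0.5564, -0.095, 0.3182]
wrist_force: [0.8, 1.2, -9.6]
gripper_width: 0.254
tcp_pos: [0.5564, -0.095, 0.3183]
wrist_force: [0.5, 0.8, -10.0]
gripper_width: 0.255
tcp_pos: [0.5564, -0.095, 0.3183]
wrist_force: [0.9, 0.5, -10.2]
gripper_width: 0.252
2.2917827690972223 0.7443413628472222
the job is handed in; nothing more can be done
done
```

I lifted the hook off its fork, hooked it under the cover's handle, and swung the cover up level with the brass pointer. I handed the job in at about 16 s, with the gripper still holding the wooden handle and the cover hanging on the hook.

Last checks before handing in:
- **Angle:** I measure the pointer at about 0.77 rad. The two views of the cover disagree slightly: about 0.775 rad in the wrist view and about 0.75 rad in the side view. Both are well within the 0.09 rad limit.
- **Stillness:** the arm position held to 0.1 mm over the last rows. I compared the last two picture pairs by mean pixel difference only. The side pair differed little (0.7). The wrist pair differed more (2.3), and I didn't find out why.
- **Load on the hook:** the wrist force showed about 10 N downward, more than the roughly 6 N I expected. It crept from 7 N to 10 N over the last second or so, and I did not explain this.
- **Surroundings:** I saw no contact between the gripper or arm and the cover. The pointer and the bystanders in view had not visibly moved, but I did not re-measure them.

The job gave no verdict when handed in.

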